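# Ready the core probe over the round loaf

## Task

Get ready to check the core of the round loaf: lift the lid of the grey probe case all the way back until it rests on its stop and leave it open, draw the red-handled thermometer probe out of its slanted sleeve, and turn it upright with the spike pointing straight down. Finish while still holding it, steady, with the tip of the spike a few centimetres above the middle of the round loaf's top; nothing is put down or let go. Do not touch either loaf, with the probe or the robot, and leave the other things on the bench where they are.

Things in the scene. Friction and masses are not known exactly. Their poses are not given: they have to be found in the camera images.
- case: dark grey probe case fixed to the bench. Open base 180 (x) x 170 (y) x 85 mm high, walls 5 mm, 156 mm high with lid; origin centre of underside, front faces its -x, z up. Inside, mid-width, a blue sleeve holds the probe leaning 45 degrees, handle up towards -x. It encloses the handle's lowest 30 mm, 1 mm play: draw out along the probe's axis. 60 mm is free beside the handle each way.
- lid (a joint): hinge of the case's deep lid (a 70 mm high cover, 0.3 kg), rad: 0 shut, 1.65 open on its stop. It turns about the top of the case's far (+x) wall, the front edge going up and over. Let go below 1.0 it falls shut; beyond 1.2 it falls on to the stop by itself and stays.
- lid_tab (a point): middle of the yellow pull tab on the lid's front face: a block 14 mm thick (case's y) x 28 mm high, standing 32 mm out (this point is 18 mm out of the face, 20 mm below the lid's top). Moves and turns with the lid. It can be pinched from above across the case's y and pivots between the fingers as the lid swings. Axes as the case's when shut.
- lid_hinge (a point): point on the lid's hinge axis, mid-length (at the top of the case's far wall; the axis runs along the case's y). 198 mm behind (+x) and 50 mm below the tab's point when the lid is shut.
- probe_grip (a point): point on the axis of the probe's red handle, 25 mm from its free end: a good place to grip. Probe 170 mm long, 0.11 kg: square handle 24 x 24 x 85 mm, steel spike 6 mm thick, 85 mm long. z runs along the probe from spike to handle end; y across (in the sleeve along the case's y, level). In the sleeve 55 mm of handle stands free; this point is 30 mm from the sleeve's mouth.
- probe_tip (a point): tip of the probe's spike, 145 mm from probe_grip along the probe's -z. Same axes as probe_grip.
- rack: steel wire cooling rack fixed to the bench, 205 (x) x 305 (y) x 25 mm high, origin at the centre of its underside; carries the two loaves. Its place and yaw vary; it may be to the left or the right of the case.
- loaf: the round brown loaf with a cross cut in its top, 124 mm in diameter, 72 mm high, loose on the rack; origin at the centre of its underside, z up.
- loaf_top (a point): middle of the round loaf's top, where the cuts cross (72 mm above its underside); z up.
- long_loaf: the long brown loaf (not the one to check), 156 mm long (x) x 56 mm wide x 56 mm high, loose on the rack beside the round one; origin under its centre.
- bowl: loose steel bowl, 130 mm in diameter, 60 mm high; origin at the centre of its underside.
- salt: loose glass jar with blue cap, 60 mm in diameter, 75 mm high; origin at the centre of its underside.
- timer: loose white kitchen timer, 30 (x) x 75 (y) x 65 mm high; origin at the centre of its underside.
- tin: loose black bread tin, 110 (x) x 240 (y) x 70 mm high; origin at the centre of its underside.
- scraper: loose dough scraper lying flat, steel blade and wooden handle, about 120 x 125 x 22 mm; origin on its underside near the handle.
- brush: loose brush lying on the bench, about 200 mm long along its x; origin on its underside.
- cup: loose white mug, 72 mm in diameter, 70 mm high; origin at the centre of its underside.
- probe: the thermometer probe as a whole; origin where spike and handle meet, 60 mm from probe_grip along the probe's -z; same axes.

How it is judged:
By the outcome, as a careful person would: the job done as asked, in the order asked, and still so for the second after the job is handed in, while the arm keeps its last pose, push and grip.
It also fails if it takes over 61 s, if anything falls off the work surface, if the arm or the gripper's body presses on something with over 40 N, if the wrist force passes 120 N, or if a joint passes its speed limit or range.

## Robot

A 6-joint arm with a two-finger parallel gripper is mounted at the origin on the work surface. World frame = base frame: x ahead of the robot, y to its left, z up, the work surface at z = 0. Lengths are in mm, angles in rad, forces in N, time in s.
With the tool pointing down it reaches from about 350 to 975 mm from the base axis. Payload 7.1 kg.
Tool frame: the origin (TCP) lies at the centre of the arm's flange, where the gripper is bolted on; the fingertips stand 182 mm ahead of it and the grasp point (between the pads) lies 163 mm ahead of it; z points along the fingers, y is the line along which they close (so a half turn about z gives the same grasp; the last joint's range is limited). The gripper opens to 88 mm and grips with 3 to 60 N. Pads are 20 mm wide; open, the fingers measure 115 mm over their backs; the gripper's body (75 mm by 178 mm) begins 61 mm behind the grasp point.
Start: joints at [1.196, 0.423, 1.63, -0, 1.089, -0.019], TCP at [217.681, 585.851, 404.675] pointing down, gripper open.
Joint ranges: [-3, 3], [-0.9, 2.11], [0.09, 2.58], [-1.31, 4.45], [0.11, 2.69], [-2.54, 2.54]. Speed limits (rad/s): [2.39, 2.39, 3.01, 3.14, 3.14, 3.14].

## Interface

Orientations are given as a rotation vector (axis times angle).
In Python, from workcell import readout, get_image, ctrl gives the robot as it stands.
- The arm moves only by the tool step_arm, never from a script. Its argument "targets" is a list that holds one entry, the list of rows, each a list of 7 numbers: the shift along the world's x, y, z as a fraction of full scale, then the turn, a rotation vector about the world's x, y, z as a fraction of full scale, then the opening, from 0 (shut) to 1 (fully open). In form: [[[dx, dy, dz, wx, wy, wz, claw], ...]]. A call has exactly 5 rows; each row shifts and turns the commanded pose from where the row before left it; what a row does not reach is not made up. Full scale, the value 1, is 0.05 m for a shift and 4 degrees for a turn. A row lasts 1/8 s, in which the tool goes at most 62.5 mm and 10.7 degrees, less where a joint would pass 70% of its speed; a pose out of reach is approached as far as the arm can. A call with a number of a shift or a turn outside -1 to 1 is refused whole. A call with a gripper value outside its range is refused whole. The fingers move at their own pace and stop on an object; the grip force is fixed at half the most. Time passes only in rows, so rows that do not move let the fingers close, or fill a call up. It gives the time, the measured TCP pose, the force, the opening and the grip force at its end, in the units of the state.
- readout.get_obs(): the state, without advancing time (a new reading comes with each control period).
- get_image(name): name is "scene" or "top" or "wrist"; returns a dict with "pixels" (420x560x3 uint8, red, green, blue), "intrinsics" (3x3 intrinsics, pixels), "k1" (the pictures are not rectified: a ray, as slopes to the right and down, at radius r is drawn at 1 + k1 r^2 times it, then the intrinsics apply), "extrinsics" (4x4, takes a point from world to camera coordinates). Camera axes: x right, y down, z forward; pixel columns grow to the right and rows downward; lengths in mm; the calibration is good to about 2 mm. A picture is of the moment at which its call begins. There is no depth.
- ctrl.close_job(): hands the job in; it is judged then, once.
The state is a dict: "t": time; "qpos": joint angles; "qvel": joint speeds; "joint_torque": joint torques, N m; "ee_pos": TCP position; "orientation": TCP orientation; "ft_force": force on the tool from outside, world axes, zero at the start; "moment": the same for the moment, N m; "width": finger opening in mm; "grasp_force": force on a finger pad.
Only numpy, scipy, OpenCV 4.12 (cv2) and the standard library are available. Lean on these libraries where they do the work, as an engineer would, in place of code of your own. Each camera call takes 0.05 s, during which the arm holds its last target. There are 200 camera calls.

## Working session

There is one attempt and no reset: what is moved stays moved. The work goes in short steps, Python scripts to look and compute and a tool call to move; the robot and the scene stay as the last step left them, time stands still between calls to the robot, and variables do not carry over. Pictures are saved under pics/ and viewed, at most 11 in all, crops included, and the job is handed in when it is done.

Besides the shell and the picture viewer there is one more tool, called as a command line: name --argument value ..., lists and objects as JSON in quotes. step_arm: Moves the arm, as the interface text tells. Shift numbers are shares of 0.05 m and turn numbers shares of 4 degrees, none past 1 either way. Its arguments: {"type":"object","properties":{"targets":{"type":"array"}},"required":["targets"]}

```bash
mkdir -p pics; cat > h.py <<'E'
import numpy as np, cv2
from workcell import readout, get_image, ctrl
def snap(n,f):
    d=get_image(n); cv2.imwrite(f'pics/{f}.png',cv2.cvtColor(d['pixels'],cv2.COLOR_RGB2BGR))
    np.savez(f'pics/{f}.npz',K=d['intrinsics'],k1=d['k1'],E=d['extrinsics'])
def proj(f,P):
    c=np.load(f'pics/{f}.npz'); K,E,k=np.array(c['K']),np.array(c['E']),float(c['k1'])
    p=np.atleast_2d(P)@E[:3,:3].T+E[:3,3]; s=p[:,:2]/p[:,2:]; s=s*(1+k*(s**2).sum(1,keepdims=True))
    return s*[K[0,0],K[1,1]]+K[:2,2]
def ray(f,uv):
    c=np.load(f'pics/{f}.npz'); K,E,k=np.array(c['K']),np.array(c['E']),float(c['k1'])
    q=(np.array(uv,float)-K[:2,2])/[K[0,0],K[1,1]]; s=q.copy()
    for _ in range(30): s=q/(1+k*(s@s))
    R=E[:3,:3]; return -R.T@E[:3,3], R.T@np.array([*s,1])
def atz(f,uv,z):
    o,d=ray(f,uv); return o+d*(z-o[2])/d[2]
E
python3 - <<'E'
from h import *
for n in ('scene','top'): snap(n,n+'0')
o=readout.get_obs(); print(o)
E
```

```text
{'t': 0.1, 'qpos': array([ 1.19599038e+00,  4.23754491e-01,  1.63057801e+00,  9.56921058e-06,
        1.08861136e+00, -1.89999460e-02]), 'qvel': array([ 0.00130567, -0.0007557 , -0.00132536,  0.00098032, -0.00121133,
       -0.00017112]), 'joint_torque': array([ 1.27166699e-03, -5.45617640e+01, -2.74325502e+01,  6.46108529e-02,
        1.88563275e-02, -6.68428726e-06]), 'ee_pos': array([217.60254745, 585.63804589, 403.9994432 ]), 'orientation': array([-5.55913768e-01, -3.09173849e+00,  2.07867102e-03]), 'ft_force': array([-0.3850469 , -0.15424037,  0.12371767]), 'moment': array([-0.02309609, -0.01184498, -0.06398073]), 'grasp_force': 0.0, 'width': 87.48519268691106}
```

View pics/scene0.png

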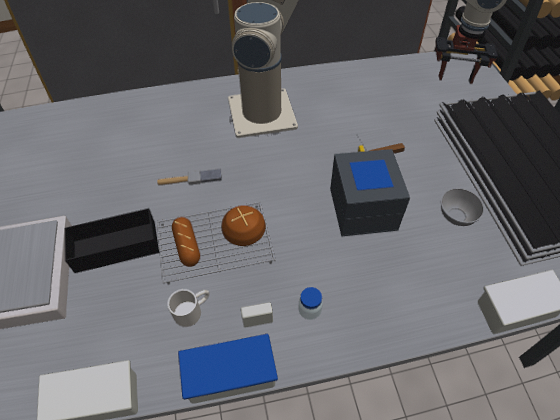

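View pics/top0.png

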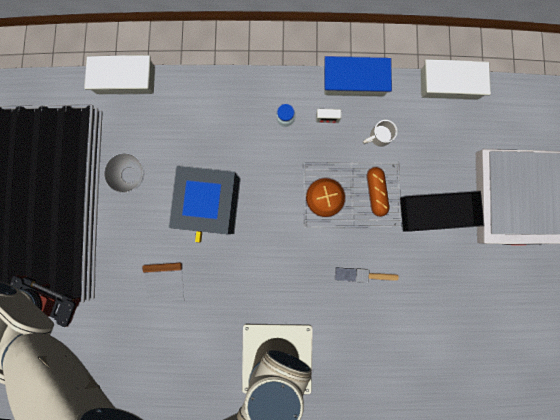

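The top view shows the case at (205,200), its yellow tab at (198,237) facing the robot, and the round loaf's cross at (326,196). The scene view agrees. The brush lies in front of the case at (162,267) and the bowl to its left at (124,172). Next I'll measure these.

```bash
python3 - <<'E'
from h import *
im=cv2.imread('pics/top0.png'); hsv=cv2.cvtColor(im,cv2.COLOR_BGR2HSV)
def seg(lo,hi,box):
    m=cv2.inRange(hsv,lo,hi); k=np.zeros_like(m); x0,y0,x1,y1=box; k[y0:y1,x0:x1]=m[y0:y1,x0:x1]; return k
b=seg((105,120,60),(130,255,255),(170,165,245,235)); y=seg((20,120,80),(35,255,255),(180,225,220,250))
r=cv2.minAreaRect(cv2.findNonZero(b)); bp=cv2.boxPoints(r)
P=np.array([atz('top0',p,156) for p in bp]); print('blue',r,P.round(1),P.mean(0))
yy=cv2.findNonZero(y).reshape(-1,2); print('yellow',len(yy),yy.min(0),yy.max(0),yy.mean(0),atz('top0',yy.mean(0),150))
print('loaf',atz('top0',(326,196),97))
for n,p in dict(bowl=(124,172),salt=(286,113),brushL=(143,268),brushR=(182,266),scr=(345,273)).items(): print(n,atz('top0',p,20)[:2].round())
cam=ray('top0',(280,210))[0]; print('cam',cam)
a=cv2.resize(im[155:250,160:250],None,fx=6,fy=6,interpolation=cv2.INTER_CUBIC); cv2.imwrite('pics/c1.png',a)
E
```

```text
blue ((201.1463623046875, 199.18295288085938), (35.66938400268555, 35.66938400268555), 6.340191841125488) [[445.  274.1 156. ]
 [546.6 266.  156. ]
 [536.5 163.6 156. ]
 [435.4 172.4 156. ]] [490.89235128 219.03061991 156.        ]
yellow 54 [195 231] [200 242] [197.53703704 236.2962963 ] [385.19350332 227.59028569 150.        ]
loaf [ 509.52798116 -141.51857231   97.        ]
bowl [585. 499.]
salt [781. -19.]
brushL [280. 426.]
brushR [289. 301.]
scr [ 275. -210.]
cam [ 403.45493518  -20.86504947 1383.70428051]
```

View pics/c1.png

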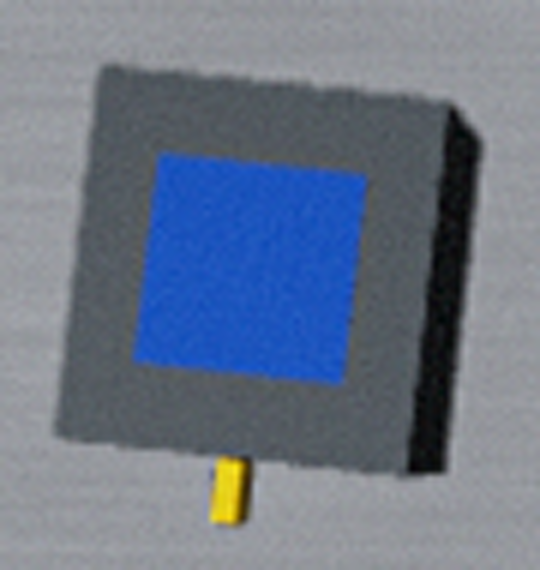

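The crop shows the lid's top corners at crop pixels (100,65), (452,103), (410,473) and (55,437). The tab runs from (233,460) to (227,523).

```bash
python3 - <<'E'
from h import *
c=np.array([(100,65),(452,103),(410,473),(55,437)])
P=np.array([atz('top0',(160+(u-2.5)/6,155+(v-2.5)/6),156) for u,v in c]); print(P.round(1),P.mean(0))
TL,TR,BR,BL=P
for a,b in ((BL,TL),(BR,TR)): d=b-a; print('yaw',np.degrees(np.arctan2(d[1],d[0])),np.linalg.norm(d))
for a,b in ((TR,TL),(BR,BL)): d=b-a; print('yaw',np.degrees(np.arctan2(-d[0],d[1])),np.linalg.norm(d))
im=cv2.imread('pics/top0.png')
# refine with scene view: yellow and blue
s=cv2.cvtColor(cv2.imread('pics/scene0.png'),cv2.COLOR_BGR2HSV); y=cv2.inRange(s,(20,120,80),(35,255,255)); k=np.zeros_like(y);k[130:170,340:380]=y[130:170,340:380]
q=cv2.findNonZero(k).reshape(-1,2); print(len(q),q.min(0),q.max(0))
from itertools import product
for yaw in (-5.3,):
  t=np.radians(yaw); R=np.array([[np.cos(t),-np.sin(t)],[np.sin(t),np.cos(t)]])
  C=P.mean(0)[:2]
  print('tab',C+R@[-108,0],'hinge',C+R@[90,0])
  for h in (0,):
    w=[[*(C+R@[a,b]),156] for a,b in ((90,85),(90,-85),(-90,-85),(-90,85))]
    print(proj('scene0',w).round(1)); 
  print(proj('scene0',[[*(C+R@[-122,7]),150],[*(C+R@[-122,-7]),150]]))
g=cv2.imread('pics/scene0.png')[100:260,300:440]
g=cv2.resize(g,None,fx=3.7,fy=3.7,interpolation=cv2.INTER_CUBIC)
for p in proj('scene0',w): cv2.circle(g,tuple(int(v) for v in (p-[300,100]+.5)*3.7),3,(0,0,255),1)
cv2.imwrite('pics/c2.png',g)
E
```

```text
[[587.  293.9 156. ]
 [570.5 124.2 156. ]
 [394.8 140.2 156. ]
 [409.  309.7 156. ]] [490.32522062 216.99653703 156.        ]
yaw -5.075949529404011 178.6820717931482
yaw -5.190948619934141 176.39780121384186
yaw -5.532675584864868 170.49028414342555
yaw -4.764234295017262 170.13333526232313
31 [359 145] [364 151]
tab [382.78695322 226.97256048] hinge [579.94044346 208.68318416]
[[409.1 197.2]
 [346.1 203.3]
 [333.2 153.3]
 [391.1 148.5]]
[[361.98050027 144.26610497]
 [357.28820664 144.64512048]]
```

View pics/c2.png

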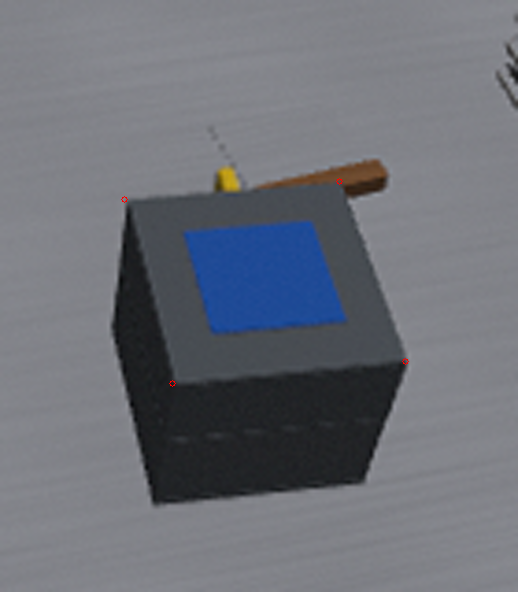

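The projected lid corners agree with the scene view to about 1 px (the image sits about 1 px towards +y). So the case centre is about (490.5,218) with yaw −5.2°. Next I'll work out the move to the tab.

```bash
cat >> h.py <<'E'
from scipy.spatial.transform import Rotation as Ro
YAW=-5.2; C=np.array([490.5,218,0.]); RC=Ro.from_euler('z',YAW,degrees=True)
def cw(p): return C+RC.apply(p)
def toolR(tilt): # tool z: down, tilted outwards (case +x) by tilt deg; tool y along -/+case y
    t=np.radians(tilt); z=RC.apply([np.sin(t),0,-np.cos(t)]); y=RC.apply([0,1,0])
    return [Ro.from_matrix(np.c_[np.cross(s*y,z),s*y,z]) for s in (1,-1)]
def plan(g,tilt):
    o=readout.get_obs(); R0=Ro.from_rotvec(o['orientation'])
    R=min(toolR(tilt),key=lambda r:(r*R0.inv()).magnitude())
    tcp=np.array(g)-R.apply([0,0,163]); w=np.degrees((R*R0.inv()).as_rotvec())
    print('tcp',tcp.round(1),'d',(tcp-o['ee_pos']).round(1),'units',((tcp-o['ee_pos'])/50).round(3),'turn',(w/4).round(3), 'now',R0.apply([0,1,0]).round(3),o['qpos'].round(3))
E
python3 - <<'E'
from h import *
plan(cw([-114,0,200]),0); plan(cw([-114,0,140]),0)
c=np.array([198,-50]);
for th in np.arange(0,1.41,.1): # grasp point relative to hinge, case x & z
    p=np.array([-204,54]); q=[p[0]*np.cos(th)+p[1]*np.sin(th),-p[0]*np.sin(th)+p[1]*np.cos(th)]; w=RC.apply([q[0]+204,0,q[1]-54]); print(round(th,1),(w).round(1))
E
```

```text
tcp [377.  228.3 363. ] d [ 159.4 -357.3  -41. ] units [ 3.187 -7.146 -0.82 ] turn [ 0.019 -0.005  3.797] now [ 0.348  0.937 -0.001] [ 1.196  0.424  1.631  0.     1.089 -0.019]
tcp [377.  228.3 303. ] d [ 159.4 -357.3 -101. ] units [ 3.187 -7.146 -2.02 ] turn [ 0.019 -0.005  3.797] now [ 0.348  0.937 -0.001] [ 1.196  0.424  1.631  0.     1.089 -0.019]
0.0 [0. 0. 0.]
0.1 [ 6.4 -0.6 20.1]
0.2 [14.7 -1.3 39.5]
0.3 [25.  -2.3 57.9]
0.4 [37.  -3.4 75.2]
0.5 [50.7 -4.6 91.2]
0.6 [ 65.9  -6.  105.8]
0.7 [ 82.4  -7.5 118.7]
0.8 [100.2  -9.1 130. ]
0.9 [119.  -10.8 139.4]
1.0 [138.6 -12.6 146.8]
1.1 [158.9 -14.5 152.3]
1.2 [179.7 -16.4 155.7]
1.3 [200.6 -18.3 157. ]
1.4 [221.6 -20.2 156.2]
```

step_arm --targets '[[[0.3,-0.75,0,0,0,0.4,1],[0.3,-0.75,0,0,0,0.4,1],[0.3,-0.75,0,0,0,0.4,1],[0.3,-0.75,0,0,0,0.4,1],[0.3,-0.75,0,0,0,0.4,1]]]'

```text
t: 0.72
ee_pos: [292.9, 397.0, 404.4]
orientation: [-0.337, -3.123, 0.001]
ft_force: [0.6, 0.7, 0.6]
width: 87.8
grasp_force: 0.0
```

step_arm --targets '[[[0.4,-0.8,0,0,0,0.4,1],[0.4,-0.8,0,0,0,0.4,1],[0.4,-0.8,0,0,0,0.4,1],[0.4,-0.7,0,0,0,0.4,1],[0.1,-0.3,-0.1,0,0,0.2,1]]]'

```text
t: 1.35
ee_pos: [378.4, 226.7, 399.8]
orientation: [0.144, 3.138, 0.0]
ft_force: [-0.9, -0.5, -0.4]
width: 87.8
grasp_force: 0.0
```

```bash
python3 - <<'E'
from h import *
plan(cw([-114,0,200]),0); snap('wrist','w1')
print(proj('w1',[cw([-126,7,150]),cw([-126,-7,150]),cw([-90,7,150])]))
E
```

```text
tcp [377.  228.3 363. ] d [ -1.5   1.6 -36.8] units [-0.029  0.032 -0.735] turn [-0.001  0.008  0.017] now [0.092 0.996 0.   ] [ 0.513  0.157  2.024 -0.     0.961 -0.966]
[[289.39350501 202.19836561]
 [271.39691142 202.20921042]
 [288.97595066 244.64613428]]
```

View pics/w1.png

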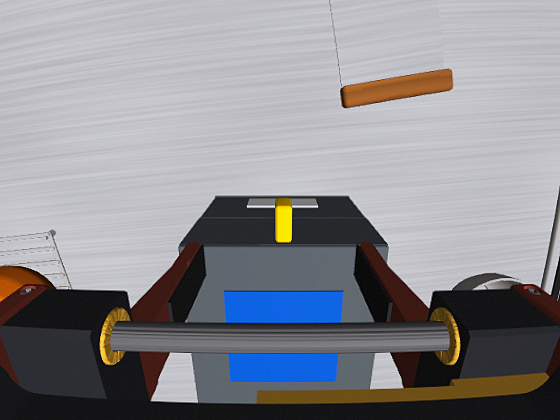

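The wrist view shows the tab at u≈275–292, v≈200–243, about 3 px (2 mm) to +y of my estimate. I'll move the case centre to y=220 and go down onto the tab.

step_arm --targets '[[[-0.03,0.07,-0.5,0,0,0,1],[0,0,-0.5,0,0,0,1],[0,0,-0.5,0,0,0,0.7],[0,0,-0.44,0,0,0,0.5],[0,0,0,0,0,0,0.3]]]'

```text
t: 2.02
ee_pos: [375.5, 231.9, 301.4]
orientation: [-0.142, -3.135, 0.003]
ft_force: [-0.1, -0.5, 1.2]
width: 61.6
grasp_force: 0.0
```

step_arm --targets '[[[0,0,0,0,0,0,0],[0,0,0,0,0,0,0],[0,0,0,0,0,0,0],[0,0,0,0,0,0,0],[0,0,0,0,0,0,0]]]'

```text
t: 2.65
ee_pos: [376.1, 230.6, 302.9]
orientation: [-0.139, -3.138, 0.006]
ft_force: [0.8, -10.7, 6.8]
width: 13.8
grasp_force: 30.0
```

step_arm --targets '[[[0.13,-0.02,0.4,0,0,0,0],[0.17,-0.015,0.39,0,0,0,0],[0.205,-0.02,0.37,0,0,0,0],[0.24,-0.02,0.345,0,0,0,0],[0.275,-0.025,0.32,0,0,0,0]]]'

```text
t: 3.28
ee_pos: [426.7, 225.8, 393.5]
orientation: [-0.142, -3.135, 0.004]
ft_force: [1.9, -5.2, -6.3]
width: 13.9
grasp_force: 30.0
```

step_arm --targets '[[[0.305,-0.03,0.29,0,0,0,0],[0.33,-0.03,0.26,0,0,0,0],[0.355,-0.03,0.225,0,0,0,0],[0.375,-0.035,0.19,0,0,0,0],[0.39,-0.035,0.15,0,0,0,0]]]'

```text
t: 3.9
ee_pos: [514.6, 217.8, 448.7]
orientation: [-0.142, -3.134, 0.005]
ft_force: [-0.3, -3.4, -7.1]
width: 14.2
grasp_force: 30.3
```

step_arm --targets '[[[0.405,-0.04,0.11,0,0,0,0],[0.415,-0.04,0.07,0,0,0,0],[0.42,-0.04,0.025,0,0,0,0],[0.42,-0.04,-0.015,0,0,0,0],[0,0,0,0,0,0,0]]]'

```text
t: 4.53
ee_pos: [598.5, 209.9, 458.4]
orientation: [-0.144, -3.137, 0.003]
ft_force: [0.3, -5.0, -2.3]
width: 13.8
grasp_force: 30.0
```

step_arm --targets '[[[0.3,-0.03,-0.04,0,0,0,0],[0.3,-0.03,-0.06,0,0,0,0],[0.2,-0.02,-0.04,0,0,0,0],[0,0,0,0,0,0,0.4],[0,0,0,0,0,0,0.5]]]'

```text
t: 5.15
ee_pos: [637.5, 207.3, 452.5]
orientation: [0.142, 3.138, 0.001]
ft_force: [-0.0, 0.2, -1.2]
width: 30.4
grasp_force: 0.0
```

step_arm --targets '[[[0,0,0,0,0,0,0.5],[0,0,0.5,0,0,0,0.5],[0,0,0.7,0,0,0,0.5],[-0.8,0.1,0.4,0,0,0,0.6],[-1,0.1,0,0,0,0,0.7]]]'

```text
t: 5.78
ee_pos: [547.3, 217.1, 534.3]
orientation: [0.143, 3.134, 0.003]
ft_force: [-0.4, 0.1, -0.4]
width: 59.1
grasp_force: 0.0
```

step_arm --targets '[[[-1,0.1,0,0,0,0,0.8],[-1,0.1,0,0,0,0,0.8],[-1,0.1,0,0,0,0,0.8],[-0.3,0,0,0,0,0,0.8],[0,0,0,0,0,0,0.8]]]'

```text
t: 6.4
ee_pos: [382.5, 232.0, 532.8]
orientation: [0.14, 3.137, 0.001]
ft_force: [0.6, 0.1, -0.3]
width: 70.0
grasp_force: 0.0
```

```bash
python3 - <<'E'
from h import *
print(readout.get_obs()['ee_pos'])
for n in ('scene','top','wrist'): snap(n,n+'2')
s=cv2.imread('pics/scene2.png')[80:250,310:440]; w=cv2.imread('pics/wrist2.png')
a=cv2.imread('pics/top2.png')[150:260,150:260]
s=cv2.resize(s,(305,400)); a=cv2.resize(a,(400,400)); w=cv2.resize(w,(266,200))
cv2.imwrite('pics/c3.png',np.hstack([s,a]))
E
```

```text
[382.52307052 231.98003215 532.84423196]
```

View pics/c3.png

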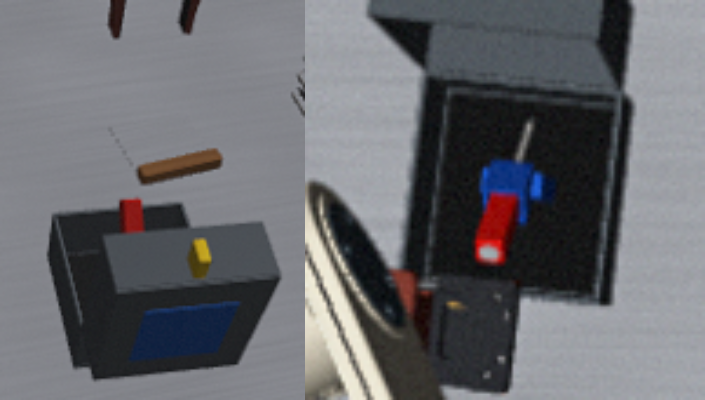

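View pics/wrist2.png

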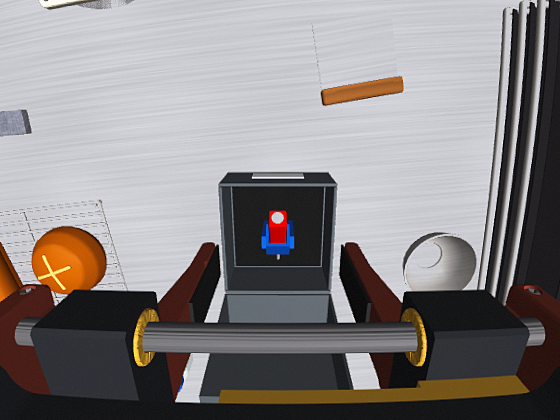

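The lid is open and resting back. The probe handle's grey end disc is at wrist (278,217) and top (201,219). I'll triangulate it from those two.

```bash
sed -i 's/218,0\./220,0./' h.py; python3 - <<'E'
from h import *
import sys
def tri(obs):
    A=np.zeros((3,3));b=np.zeros(3)
    for f,uv in obs:
        o,d=ray(f,uv); d/=np.linalg.norm(d); M=np.eye(3)-np.outer(d,d); A+=M;b+=M@o
    return np.linalg.solve(A,b)
P=tri([('wrist2',(278,217)),('top2',(200.6,218.7))]); print(P,'case',RC.inv().apply(P-C)); print(proj('wrist2',P),proj('top2',P))
c=RC.inv().apply(P-C); ax=np.array([-1,0,1])/2**.5
for z in (85,):
  for f in('wrist2','top2'):
    print(f,proj(f,P+RC.apply(-ax*55)),proj(f,P+RC.apply(-ax*170)))
g=P+RC.apply(-ax*25); print('grip',g); plan(g,45)
E
```

```text
[436.51658587 225.59220994 125.52917486] case [-54.26807633   0.67653853 125.52917486]
[[277.43653539 216.64874677]] [[200.3536537  218.52020203]]
wrist2 [[277.5979945  232.77256044]] [[277.84574572 257.35544166]]
top2 [[204.37061957 206.01425414]] [[212.04209397 182.26405981]]
grip [454.12150116 223.99003714 107.85150533]
tcp [339.3 234.4 223.1] d [ -44.7    2.5 -309.2] units [-0.894  0.049 -6.185] turn [-1.0240e+00 -1.1193e+01  2.0000e-03] now [0.091 0.996 0.   ] [ 0.517  0.013  1.854 -0.     1.274 -0.963]
```

step_arm --targets '[[[-0.17,0.01,-0.42,-0.09,-0.995,0,0.8],[-0.17,0.01,-0.42,-0.09,-0.995,0,0.8],[-0.17,0.01,-0.42,-0.09,-0.995,0,0.8],[-0.17,0.01,-0.42,-0.09,-0.995,0,0.8],[-0.17,0.01,-0.42,-0.09,-0.995,0,0.8]]]'

```text
t: 7.18
ee_pos: [341.3, 234.5, 426.4]
orientation: [0.127, 2.788, -0.022]
ft_force: [0.4, -0.2, 0.5]
width: 70.5
grasp_force: 0.0
```

step_arm --targets '[[[-0.17,0.01,-0.42,-0.09,-0.995,0,0.8],[-0.17,0.01,-0.42,-0.09,-0.995,0,0.8],[-0.17,0.01,-0.42,-0.09,-0.995,0,0.8],[-0.17,0.01,-0.42,-0.09,-0.995,0,0.8],[-0.17,0.01,-0.42,-0.09,-0.995,0,0.8]]]'

```text
t: 7.8
ee_pos: [299.0, 239.2, 326.7]
orientation: [0.121, 2.45, -0.044]
ft_force: [21.6, 5.1, 15.5]
width: 70.1
grasp_force: 0.0
```

step_arm --targets '[[[-0.15,0.02,-0.42,-0.09,-0.995,0,0.8],[-0.15,0.02,-0.42,-0.02,-0.2,0,0.8],[0,0,0,0,0,0,0.8],[0,0,0,0,0,0,0.8],[0,0,0,0,0,0,0.8]]]'

```text
t: 8.43
ee_pos: [283.3, 259.6, 325.0]
orientation: [0.127, 2.411, -0.081]
ft_force: [1.3, 0.1, -0.2]
width: 69.9
grasp_force: 0.0
```

```bash
python3 - <<'E'
from h import *
plan([454.1,224,107.9],45); snap('wrist','w3')
ax=np.array([-1,0,1])/2**.5; P=np.array([436.5,225.6,125.5]); print(proj('w3',P))
E
```

```text
tcp [339.3 234.4 223.2] d [  56.   -25.2 -101.8] units [ 1.12  -0.504 -2.037] turn [ 0.257 -0.852  0.345] now [ 0.114  0.993 -0.024] [ 0.903  0.219  2.313 -1.311  0.638  0.553]
[[263.72832934 198.17720158]]
```

View pics/w3.png

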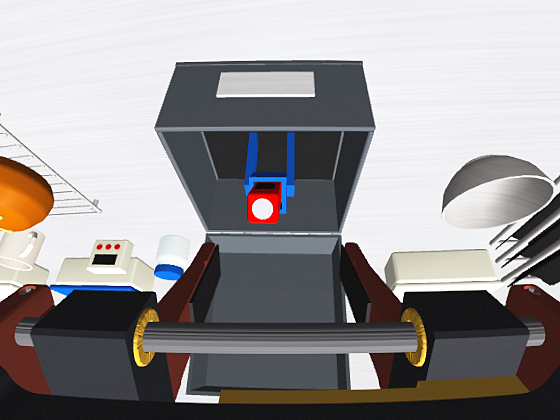

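At 45° tilt the wrist ran into a singularity: joint 4 is at its limit. The view shows the lid fully open and the handle end at (263,208), close to the predicted (264,198). I'll fit the arm's geometry and pick a smaller tool tilt, since the finger angle about the case's y axis is free.

```bash
python3 - <<'E'
from h import *
from scipy.optimize import least_squares,fsolve
D=[(.4238,1.6306,624.9,404),(.157,2.024,np.hypot(378.4,226.7),399.8),(.013,1.854,np.hypot(382.5,232),532.8)]
f=lambda p:np.ravel([(p[0]*np.sin(a)+p[1]*np.sin(a+b)-r, p[2]+p[0]*np.cos(a)+p[1]*np.cos(a+b)-z) for a,b,r,z in D])
s=least_squares(f,[420,400,350]); print(s.x,f(s.x)); L2,L3,z0=s.x
# 4th datum (twisted): wrist centre gives d6
o=readout.get_obs(); R=Ro.from_rotvec(o['orientation']).as_matrix(); a,b=o['qpos'][1:3]
r=L2*np.sin(a)+L3*np.sin(a+b); q1=o['qpos'][0]; 
for d6 in (80,100,120,140,160):
  w=np.array([r*np.cos(q1),r*np.sin(q1),z0+d6+L2*np.cos(a)+L3*np.cos(a+b)]); print(d6,(o['ee_pos']-w-d6*R[:,2]).round(1))
E
```

```text
[534.37967516 452.66410588 129.78361549] [-4.39364252  2.41183931 13.41417459 -1.60125379 -7.46119548 -0.81058552]
80 [ -2.  -27.6  24.3]
100 [-15.2 -25.7  19.2]
120 [-28.3 -23.8  14.1]
140 [-41.5 -21.9   9. ]
160 [-54.7 -20.1   4. ]
```

```bash
cat > k.py <<'E'
from h import *
from scipy.optimize import least_squares
def fk(q,p):
    a1,L2,L3,e,z0,d6,lat=p
    a,s=q[1],q[1]+q[2]
    r=a1+L2*np.sin(a)+L3*np.sin(s)+e*np.cos(s); z=z0+L2*np.cos(a)+L3*np.cos(s)-e*np.sin(s)
    R=Ro.from_euler('z',q[0])*Ro.from_euler('y',s)*Ro.from_euler('z',q[3])*Ro.from_euler('y',q[4])*Ro.from_euler('z',q[5])
    w=Ro.from_euler('z',q[0]).apply([r,lat,z]); return w+R.apply([0,0,d6]),R
E
python3 - <<'E'
from k import *
o=readout.get_obs()
D=[([1.196,.4238,1.6306,0,1.0886,-.019],[217.6,585.64,404]),([.513,.157,2.024,0,.961,-.966],[378.4,226.7,399.8]),([.517,.013,1.854,0,1.274,-.963],[382.5,232,532.8]),(o['qpos'],o['ee_pos'])]
f=lambda p:np.r_[np.ravel([fk(q,p)[0]-x for q,x in D]),(p[[0,3]])*.02]
s=least_squares(f,[0,450,400,0,300,130,12]); print(s.x.round(1),f(s.x).round(1))
R=fk(o['qpos'],s.x)[1]; print(R.as_matrix().round(2),Ro.from_rotvec(o['orientation']).as_matrix().round(2))
p=s.x; np.save('p.npy',p)
lo=np.array([-3,-.9,.09,-1.31,.11,-2.54]);hi=np.array([3,2.11,2.58,4.45,2.69,2.54])
for tilt in (0,10,15,20,25,30):
  for back in (0,60,125):
    g=np.array([454.1,224,107.9])+RC.apply(np.array([-1,0,1])/2**.5*back)
    best=None
    for RR in toolR(tilt):
      tcp=g-RR.apply([0,0,163])
      h=lambda q:np.r_[(fk(q,p)[0]-tcp)/100,(fk(q,p)[1]*RR.inv()).as_rotvec()]
      t=least_squares(h,[.5,.1,2.1,0,.9,-.9],bounds=(lo,hi))
      if best is None or t.cost<best.cost: best=t
    print(tilt,back,best.cost.round(5),best.x.round(2))
E
```

```text
[ -1.9 565.7 485.   75.9 309.  127.9  12.1] [-0.1  0.1  0.2 -0.5  0.1  0.   0.4 -0.4 -0.1  0.1  0.2 -0.1 -0.   1.5]
[[-0.11 -0.74  0.66]
 [-0.99  0.07 -0.09]
 [ 0.02 -0.67 -0.75]] [[-0.74  0.11  0.66]
 [ 0.07  0.99 -0.09]
 [-0.67 -0.02 -0.75]]
0 0 0.0 [0.43 0.46 1.98 0.   0.71 0.53]
0 60 0.0 [0.48 0.34 2.03 0.   0.77 0.57]
0 125 0.0 [ 0.54  0.21  2.07 -0.    0.86  0.63]
10 0 0.0 [ 0.49  0.42  2.07 -0.19  0.52 -2.4 ]
10 60 0.0 [ 0.54  0.3   2.12 -0.19  0.59  0.78]
10 125 0.0 [ 0.61  0.16  2.15 -0.18  0.7   0.83]
15 0 0.0 [ 0.52  0.41  2.11 -0.37  0.43  0.93]
15 60 0.0 [ 0.58  0.29  2.16 -0.33  0.51 -2.2 ]
15 125 0.0 [ 0.65  0.15  2.19 -0.3   0.63  0.98]
20 0 0.0 [ 0.55  0.41  2.15 -0.62  0.36 -1.94]
20 60 0.0 [ 0.62  0.28  2.2  -0.54  0.45  1.17]
20 125 0.0 [ 0.7   0.14  2.23 -0.47  0.57  1.16]
25 0 0.0 [ 0.59  0.41  2.2  -0.98  0.33  1.58]
25 60 0.0 [ 0.66  0.28  2.24 -0.81  0.41 -1.68]
25 125 0.0 [ 0.75  0.13  2.27 -0.67  0.54  1.38]
30 0 0.00011 [ 0.62  0.42  2.23 -1.31  0.34  1.94]
30 60 0.0 [ 0.7   0.29  2.28 -1.12  0.41  1.8 ]
30 125 0.0 [ 0.8   0.14  2.31 -0.89  0.52 -1.5 ]
```

```bash
python3 - <<'E'
from k import *
p=np.load('p.npy')
lo=np.array([-3,-.9,.09,-1.31,.11,-2.54]);hi=np.array([3,2.11,2.58,4.45,2.69,2.54])
plan([454.1,224,190],15); plan([454.1,224,107.9],15)
for yaw in (-5.2,-15,-40):
 for tl in (-30,):
  z=Ro.from_euler('z',yaw,degrees=True)*Ro.from_euler('y',180-tl,degrees=True)
  g=np.array([509.5,-141.5,97+35+145])
  RR=z; tcp=g-RR.apply([0,0,163])
  for k in (1,-1):
   R2=RR*Ro.from_euler('z',0 if k>0 else np.pi)
   h=lambda q:np.r_[(fk(q-[0,0,0,0,0,-np.pi/2],p)[0]-tcp)/100,(fk(q+[0,0,0,0,0,np.pi/2],p)[1]*R2.inv()).as_rotvec()]
   t=least_squares(h,[-.27,.1,1.8,0,1.5,-.5],bounds=(lo,hi)); print(yaw,tcp.round(),R2.apply([0,0,1]).round(2),t.cost.round(4),t.x.round(2))
E
```

```text
tcp [412.1 227.8 347.4] d [128.9 -31.8  22.4] units [ 2.577 -0.636  0.448] turn [1.017 6.611 0.249] now [ 0.114  0.993 -0.024] [ 0.903  0.219  2.313 -1.311  0.638  0.553]
tcp [412.1 227.8 265.3] d [128.9 -31.8 -59.7] units [ 2.577 -0.636 -1.194] turn [1.017 6.611 0.249] now [ 0.114  0.993 -0.024] [ 0.903  0.219  2.313 -1.311  0.638  0.553]
-5.2 [ 591. -149.  418.] [-0.5   0.05 -0.87] 0.0 [-0.25  0.5   1.52 -0.08  1.64 -1.71]
-5.2 [ 591. -149.  418.] [-0.5   0.05 -0.87] 0.0 [-0.25  0.5   1.52 -0.08  1.64  1.43]
-15 [ 588. -163.  418.] [-0.48  0.13 -0.87] 0.0 [-0.29  0.5   1.52 -0.01  1.65 -1.59]
-15 [ 588. -163.  418.] [-0.48  0.13 -0.87] 0.0 [-0.29  0.5   1.52 -0.01  1.65  1.55]
-40 [ 572. -194.  418.] [-0.38  0.32 -0.87] 0.0 [-0.38  0.48  1.54  0.16  1.62 -1.29]
-40 [ 572. -194.  418.] [-0.38  0.32 -0.87] 0.0 [-0.38  0.48  1.54  0.16  1.62  1.86]
```

step_arm --targets '[[[0.32,-0.08,0.1,0.13,0.83,0.03,0.8],[0.32,-0.08,0.1,0.13,0.83,0.03,0.8],[0.32,-0.08,0.1,0.13,0.83,0.03,0.8],[0.32,-0.08,0.1,0.13,0.83,0.03,0.8],[0.32,-0.08,0.1,0.13,0.83,0.03,0.8]]]'

```text
t: 9.1
ee_pos: [363.5, 239.3, 350.3]
orientation: [0.13, 2.705, -0.041]
ft_force: [-0.2, -0.3, 0.3]
width: 70.4
grasp_force: 0.0
```

step_arm --targets '[[[0.32,-0.08,0,0.13,0.83,0.03,0.8],[0.32,-0.08,0,0.13,0.83,0.03,0.8],[0.32,-0.08,0,0.13,0.83,0.03,0.8],[0,0,0,0,0,0,0.8],[0,0,0,0,0,0,0.8]]]'

```text
t: 9.72
ee_pos: [410.4, 227.5, 349.7]
orientation: [0.132, 2.879, -0.016]
ft_force: [-0.2, 0.1, -0.2]
width: 70.3
grasp_force: 0.0
```

```bash
python3 - <<'E'
from h import *
plan([454.1,224,107.9],15); snap('wrist','w4')
im=cv2.cvtColor(cv2.imread('pics/w4.png'),cv2.COLOR_BGR2HSV)
m=cv2.inRange(im,(0,180,120),(4,255,255))|cv2.inRange(im,(176,180,120),(180,255,255)); n,l,s,c=cv2.connectedComponentsWithStats(m)
for i in np.argsort(-s[1:,4])[:3]+1: print(s[i],c[i].round(1))
w=cv2.inRange(im,(0,0,150),(180,60,255)); x,y,ww,hh,_=s[np.argmax(s[1:,4])+1]
q=cv2.findNonZero(w[y:y+hh,x:x+ww]);  print('disc',q.reshape(-1,2).mean(0)+[x,y] if q is not None else 0)
P=np.array([436.5,225.6,125.5]); print(proj('w4',P))
ax=RC.apply(np.array([-1,0,1])/2**.5); yy=RC.apply([0,1,0]); n=np.cross(ax,yy)
print(proj('w4',[P-ax*t+yy*a*12+n*b*12 for t in(0,55) for a in(-1,1) for b in (-1,1)]).round(0))
E
```

```text
tcp [412.1 227.8 265.3] d [  1.7   0.3 -84.4] units [ 0.034  0.007 -1.687] turn [-0.012 -0.025  0.01 ] now [0.091 0.996 0.001] [ 0.521  0.247  2.067 -0.253  0.628 -0.768]
[ 260  175   37   52 1260] [278.5 203.2]
[ 22 287   2   3   3] [ 22.3 288. ]
[532 287   3   2   3] [533.  287.3]
disc [278.09032258 191.26021505]
[[278.96570456 186.9487142 ]]
[[261. 204.]
 [261. 170.]
 [297. 204.]
 [296. 170.]
 [265. 219.]
 [265. 192.]
 [293. 219.]
 [293. 192.]]
```

```bash
python3 - <<'E'
from h import *
def tri(obs):
    A=np.zeros((3,3));b=np.zeros(3)
    for f,uv in obs:
        o,d=ray(f,uv); d/=np.linalg.norm(d); M=np.eye(3)-np.outer(d,d); A+=M;b+=M@o
    return np.linalg.solve(A,b)
W=[('wrist2',(278,217)),('w3',(263,208)),('w4',(278.1,191.3))]; T=[('top2',(200.6,218.7))]
for S in (W,W+T):
    P=tri(S); print(P.round(1),[(proj(f,P)-uv).round(1).tolist() for f,uv in S])
g=P+RC.apply(np.array([1,0,-1])/2**.5*25); print(g); plan(g,15)
E
```

```text
[433.5 226.  136.3] [[[-0.5, 0.2]], [[-0.1, 0.1]], [[1.1, -0.4]]]
[435.3 225.2 134. ] [[[-1.0, 0.9]], [[-0.7, -1.3]], [[0.0, 0.3]], [[-0.7, 0.2]]]
[452.8561298  223.55210599 116.34373742]
tcp [410.8 227.4 273.8] d [  0.7  -0.3 -75.9] units [ 0.013 -0.006 -1.519] turn [-0.012 -0.028  0.   ] now [0.091 0.996 0.001] [ 0.521  0.247  2.067 -0.253  0.628 -0.768]
```

step_arm --targets '[[[0,0,-0.4,0,0,0,0.8],[0,0,-0.4,0,0,0,0.8],[0,0,-0.4,0,0,0,0.8],[0,0,-0.3,0,0,0,0.7],[0,0,0,0,0,0,0.5]]]'

```text
t: 10.4
ee_pos: [410.2, 227.8, 274.0]
orientation: [0.13, 2.881, -0.017]
ft_force: [-0.1, -0.2, 0.8]
width: 55.2
grasp_force: 0.0
```

step_arm --targets '[[[0,0,0,0,0,0,0.1],[0,0,0,0,0,0,0],[0,0,0,0,0,0,0],[0,0,0,0,0,0,0],[0,0,0,0,0,0,0]]]'

```text
t: 11.02
ee_pos: [410.9, 227.8, 275.2]
orientation: [0.131, 2.879, -0.015]
ft_force: [-0.8, -2.8, 6.5]
width: 24.1
grasp_force: 30.0
```

step_arm --targets '[[[-0.14,0.013,0.14,0,0,0,0],[-0.14,0.013,0.14,0,0,0,0],[-0.14,0.013,0.14,0,0,0,0],[-0.14,0.013,0.14,0,0,0,0],[-0.14,0.013,0.14,0,0,0,0]]]'

```text
t: 11.65
ee_pos: [375.0, 231.1, 310.2]
orientation: [0.131, 2.88, -0.015]
ft_force: [-0.5, -0.0, -1.7]
width: 24.1
grasp_force: 30.0
```

Came out freely. I'll finish drawing it out along the axis.

step_arm --targets '[[[-0.2,0.018,0.2,0,0,0,0],[-0.24,0.022,0.24,0,0,0,0],[-0.24,0.022,0.24,0,0,0,0],[-0.24,0.022,0.24,0,0,0,0],[-0.2,0.018,0.3,0,0,0,0]]]'

```text
t: 12.28
ee_pos: [318.8, 236.1, 371.6]
orientation: [0.131, 2.88, -0.015]
ft_force: [1.0, 0.8, -1.2]
width: 23.7
grasp_force: 30.0
```

```bash
python3 - <<'E'
from h import *
for n in('scene','top','wrist'): snap(n,n+'5')
o=readout.get_obs(); R=Ro.from_rotvec(o['orientation']); g=o['ee_pos']+R.apply([0,0,163]); ax=RC.apply(np.array([-1,0,1])/2**.5); print(o['ee_pos'],g,g-145*ax)
for n in('scene','top','wrist'): print(n,proj(n+'5',[g,g-145*ax]).round(1))
s=cv2.imread('pics/scene5.png')[60:260,290:440]; t=cv2.imread('pics/top5.png')[150:300,130:280]
cv2.imwrite('pics/c5.png',np.hstack([cv2.resize(s,(400,533)),cv2.resize(t,(400,533))]))
E
```

```text
[319.45303513 236.413234   371.77206763] [361.39116979 233.09093721 214.2945924 ] [463.49967846 223.79833496 111.76410913]
scene [[363.4 126. ]
 [366.7 177.4]]
top [[190.5 245.4]
 [202.1 209.5]]
wrist [[278.1 273.9]
 [278.2 275.1]]
```

View pics/c5.png

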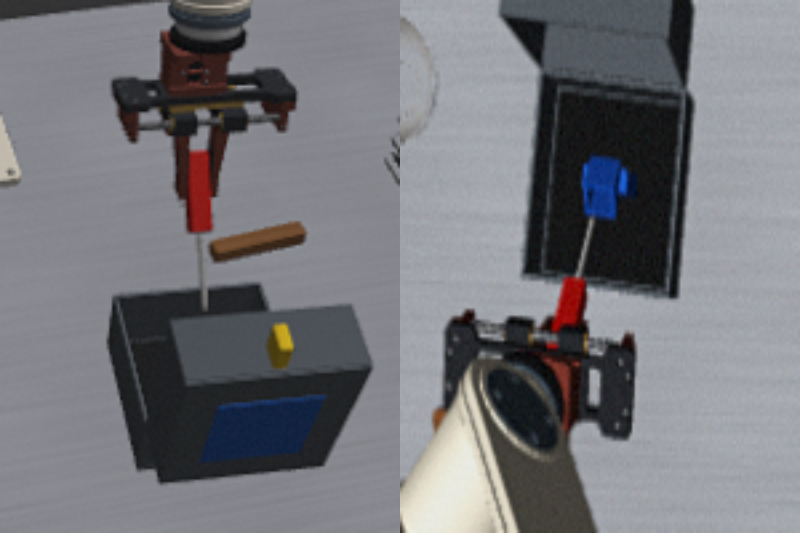

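step_arm --targets '[[[-0.14,0.013,0.2,0,0,0,0],[-0.14,0.013,0.3,0,0,0,0],[0,0,0.5,0,0,0,0],[0.1,0,0.6,0,0,0,0],[0.1,-0.2,0.5,0,0,0,0]]]'

```text
t: 13.05
ee_pos: [315.8, 227.6, 477.0]
orientation: [0.13, 2.88, -0.015]
ft_force: [0.0, 0.8, -1.2]
width: 24.2
grasp_force: 30.0
```

step_arm --targets '[[[0.4,-0.5,0,0.09,0.995,0,0],[0.4,-0.64,0,0.09,0.995,0,0],[0.4,-0.64,0,0.09,0.995,0,0],[0.4,-0.64,0,0.09,0.995,0,0],[0.4,-0.64,0,0.09,0.995,0,0]]]'

```text
t: 13.68
ee_pos: [416.2, 73.3, 475.9]
orientation: [-0.139, -3.047, -0.009]
ft_force: [0.5, 0.2, -1.0]
width: 23.9
grasp_force: 30.0
```

step_arm --targets '[[[0.4,-0.64,0,0.09,0.995,0,0],[0.4,-0.64,0,0.09,0.995,0,0],[0.4,-0.64,0,0.09,0.995,0,0],[0.4,-0.64,0,0.09,0.995,0,0],[0.4,-0.5,0,0.09,0.995,0,0]]]'

```text
t: 14.3
ee_pos: [516.4, -79.8, 475.8]
orientation: [-0.124, -2.698, -0.029]
ft_force: [-0.2, 0.8, -1.1]
width: 23.7
grasp_force: 30.0
```

step_arm --targets '[[[0.4,-0.5,0,0.09,0.995,0,0],[0.4,-0.4,0,0.02,0.25,0,0],[0.2,-0.2,0,0,0,0,0],[0,0,0,0,0,0,0],[0,0,0,0,0,0,0]]]'

```text
t: 14.92
ee_pos: [565.3, -132.9, 475.9]
orientation: [-0.119, -2.614, -0.033]
ft_force: [-0.6, -0.2, -0.7]
width: 23.8
grasp_force: 30.0
```

```bash
cat > fin.py <<'E'
from h import *
import sys
n=sys.argv[1]
for c in('scene','top'): snap(c,c+n)
o=readout.get_obs(); R=Ro.from_rotvec(o['orientation']); g=o['ee_pos']+R.apply([0,0,163]); R0=Ro.from_rotvec([.131,2.88,-.015])
ax0=RC.apply(np.array([-1,0,1])/2**.5); ax=R.apply(R0.inv().apply(ax0)); tip=g-145*ax
print('t',o['t'],'ax',ax.round(3),'tip',tip.round(1),o['ee_pos'].round(1))
for c in('scene','top'): print(c,'grip,tip,loaf',proj(c+n,[g,tip,[509.5,-141.5,97]]).round(1).tolist())
s=cv2.imread(f'pics/scene{n}.png')[110:290,150:310]; t=cv2.imread(f'pics/top{n}.png')[130:300,270:430]
cv2.imwrite(f'pics/c{n}.png',np.hstack([cv2.resize(s,(400,450)),cv2.resize(t,(400,425))[:425] if 0 else cv2.copyMakeBorder(cv2.resize(t,(400,425)),0,25,0,0,0)]))
E
python3 fin.py 6
```

```text
t 15.025 ax [-0.001  0.001  1.   ] tip [ 484.1 -125.4  190.1] [ 565.3 -132.8  476.1]
scene grip,tip,loaf [[239.8, 144.3], [244.2, 184.8], [242.3, 215.2]]
top grip,tip,loaf [[328.5, 198.5], [323.3, 202.4], [326.0, 196.0]]
```

View pics/c6.png

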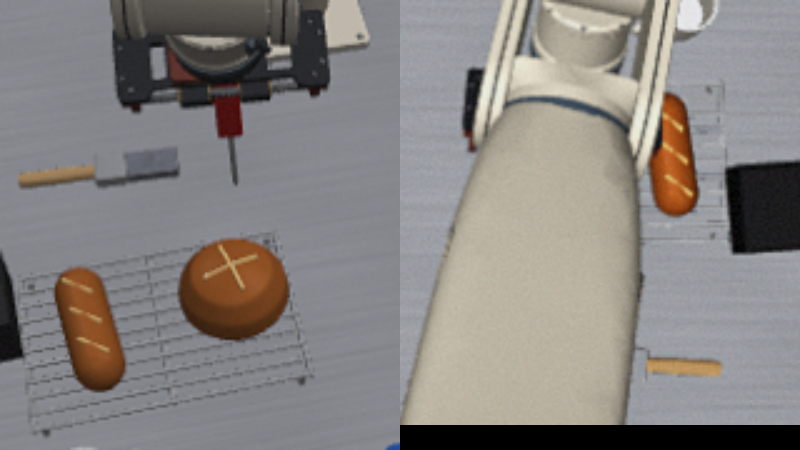

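The tip is at scene (244.4,183.6) as predicted, the probe is upright, and the cross is at (243,217), so the loaf top is near (511,−141,97). Moving over and down.

step_arm --targets '[[[0.27,-0.16,0,0,0,0,0],[0.27,-0.16,-0.3,0,0,0,0],[0,0,-0.4,0,0,0,0],[0,0,-0.3,0,0,0,0],[0,0,-0.16,0,0,0,0]]]'

```text
t: 15.65
ee_pos: [592.4, -149.4, 415.9]
orientation: [-0.119, -2.611, -0.033]
ft_force: [-0.1, 0.1, -0.0]
width: 23.8
grasp_force: 30.0
```

step_arm --targets '[[[0,0,0,0,0,0,0],[0,0,0,0,0,0,0],[0,0,0,0,0,0,0],[0,0,0,0,0,0,0],[0,0,0,0,0,0,0]]]'

```text
t: 16.27
ee_pos: [592.8, -149.5, 418.1]
orientation: [-0.12, -2.614, -0.032]
ft_force: [-0.2, 0.8, -1.1]
width: 23.8
grasp_force: 30.0
```

```bash
python3 fin.py 7
```

```text
t 16.375 ax [-0.001  0.001  1.   ] tip [ 511.7 -142.1  131.9] [ 592.8 -149.5  418. ]
scene grip,tip,loaf [[236.5, 171.0], [241.2, 208.0], [242.3, 215.2]]
top grip,tip,loaf [[332.8, 189.6], [327.3, 194.3], [326.0, 196.0]]
```

View pics/c7.png

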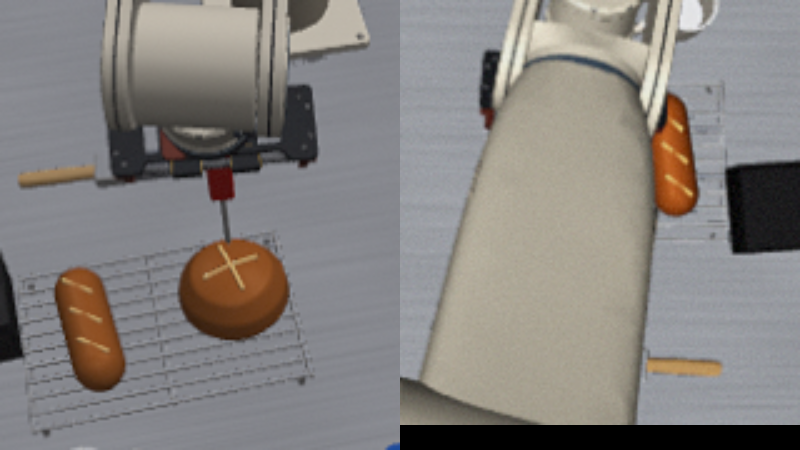

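The spike is upright with its tip at crop (228,243), about 35 mm above the loaf's cross at (232,267). The loaf hasn't moved.

```bash
python3 -c "
from workcell import ctrl
print(ctrl.close_job())"
```

```text
the job is handed in; nothing more can be done
None
```

Job handed in at about 16 s: the lid rests open on its stop, and the gripper holds the probe upright and steady, spike down, with the tip about 35 mm above the middle of the round loaf's top.

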